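# Load the candle board

## Task

Slide the three candles across the oak board, without picking them up, until each drops into a pocket of its own size: the large one into the large middle pocket, the two small ones into the two small outer pockets, one in each. Then press each one down gently through its spring catches until it sits level and fully home on the floor of its pocket. Leave the vase, the book and the matchbox where they are.

Things in the scene. Friction and masses are not known exactly. Their poses are not given: they have to be found in the camera images.
- board: Fixed oak board, 190 (x) by 360 (y) by 24 mm; origin: centre of its underside. Three round pockets 9 mm deep in its +x half, in a row along y; candles start on the -x half. In each pocket six spring catches stick about 3 mm out of the wall: a dropped-in candle rests on them, its top 9 to 12 mm above the deck; 4 to 8 N at its centre sends it home, top 7 mm above the deck.
- board_hole0 (a point): Centre of the mouth (at deck height) of a small outer pocket, 41 mm in diameter, at (40, 110, 24) mm in the board's frame.
- board_hole1 (a point): Centre of the mouth of the large middle pocket, 57 mm in diameter, at (40, 0, 24) mm in the board's frame.
- board_hole2 (a point): Centre of the mouth of the other small outer pocket, 41 mm in diameter, at (40, -110, 24) mm in the board's frame.
- tealight_a: Small candle in a thin metal cup: disc 38 mm in diameter, 16 mm high, bottom edge bevelled 3 mm, about 18 g, flat white wax top. Origin at the centre of its underside, z up along its axis. Either small candle may go into either small pocket.
- tealight_b: Second small candle, the same as tealight_a.
- maxi_light: Large candle in a thin metal cup: disc 54 mm in diameter, 16 mm high, bottom edge bevelled 3 mm, about 38 g. Origin at the centre of its underside, z up along its axis.
- bowl_vase: Bystander: white bowl-shaped vase, 88 mm in diameter and 72 mm high, with thin yellow sprigs reaching to about 150 mm. Origin at the centre of its underside.
- old_book: Bystander: closed book lying flat, 120 (x) by 170 (y) by 28 mm. Origin at the centre of its underside.
- matchbox: Bystander: matchbox, 35 (x) by 55 (y) by 16 mm. Origin at the centre of its underside.
Things that resemble listed ones, but are neither listed nor needed, are in the scene too. Leave any green look-alike of the tealight_b alone. What is shaped like the tealight_a but blue is not meant.

How it is judged (in metres and radians):
At the end, for the whole second after the job is handed in: Large candle in the middle pocket, small ones one in each small pocket (either order), all fully home: underside within 2 mm of the pocket floor, 4 mm of its centre, tilt under 0.08 rad, at rest. Vase, book and matchbox within 20 mm of where they began (z of maxi_light in the frame of board below 0.017 m and horizontal distance between maxi_light and board_hole1 below 0.004 m and angle between maxi_light's own z axis and vertical below 0.08 rad and linear speed of maxi_light below 0.02 m/s and (((z of tealight_a in the frame of board below 0.017 m and horizontal distance between tealight_a and board_hole0 below 0.004 m and angle between tealight_a's own z axis and vertical below 0.08 rad and linear speed of tealight_a below 0.02 m/s) and (z of tealight_b in the frame of board below 0.017 m and horizontal distance between tealight_b and board_hole2 below 0.004 m and angle between tealight_b's own z axis and vertical below 0.08 rad and linear speed of tealight_b below 0.02 m/s)) or ((z of tealight_a in the frame of board below 0.017 m and horizontal distance between tealight_a and board_hole2 below 0.004 m and angle between tealight_a's own z axis and vertical below 0.08 rad and linear speed of tealight_a below 0.02 m/s) and (z of tealight_b in the frame of board below 0.017 m and horizontal distance between tealight_b and board_hole0 below 0.004 m and angle between tealight_b's own z axis and vertical below 0.08 rad and linear speed of tealight_b below 0.02 m/s))) and distance of each of bowl_vase, old_book, matchbox from where it was at the start of the episode below 0.02 m); the robot touches nothing.
It fails at once if a candle is picked up: its underside is more than 8 mm above the deck of the board (z of any of tealight_a, tealight_b, maxi_light in the frame of board above 0.032 m).
It fails at once if a candle is pushed or pressed with more than 40 N (contact force between the fingers and tealight_a above 40 N or contact force between the fingers and tealight_b above 40 N or contact force between the fingers and maxi_light above 40 N).
It fails at once if the vase, the book or the matchbox is moved by more than 20 mm or tipped (distance of any of bowl_vase, old_book, matchbox from where it was at the start of the episode above 0.02 m or angle between any of bowl_vase, old_book, matchbox's own z axis and vertical above 0.3 rad).
It also fails if it takes over 64 s, if anything falls off the work surface, if the arm or the gripper's body presses on something with over 40 N, if the wrist force passes 120 N, or if a joint passes its speed limit or range.

## Robot

A 6-joint arm with a two-finger parallel gripper is mounted at the origin on the work surface. World frame = base frame: x ahead of the robot, y to its left, z up, the work surface at z = 0. Lengths are in mm, angles in rad, forces in N, time in s.
With the tool pointing down it reaches from about 375 to 900 mm from the base axis. Payload 3.1 kg.
Tool frame: the origin (TCP) lies between the finger pads; the fingertips stand 19 mm ahead of it and the grasp point (between the pads) is the TCP; z points along the fingers, y is the line along which they close (so a half turn about z gives the same grasp; the last joint's range is limited). The gripper opens to 87 mm and grips with 3 to 60 N. Pads are 19 mm wide; open, the fingers measure 117 mm over their backs; the gripper's body (75 mm by 190 mm) begins 51 mm behind the grasp point.
Start: joints at [-1.516, 0.527, 1.433, -0, 1.181, -0.178], TCP at [144.214, -608.111, 241.548] pointing down, gripper open.
Joint ranges: [-3.08, 3.08], [-0.75, 2.2], [0.22, 2.44], [-1.43, 4.57], [0, 2.65], [-2.85, 2.85]. Speed limits (rad/s): [2.79, 2.79, 3.14, 3.14, 3.14, 3.14].

## Interface

Orientations are given as a unit quaternion [x, y, z, w].
In Python, from workcell import r, optics gives the robot as it stands.
- The arm moves only by the shell command python3 -m crank 'ROWS' [FORCE]. ROWS is JSON, a list of rows, each a list of 3 entries, a list of its own where there are three numbers: the shift along the world's x, y, z as a fraction of full scale, then the turn, a rotation vector about the world's x, y, z as a fraction of full scale, then the opening, from 0 (shut) to 1 (fully open). A call has 1 to 8 rows; each row shifts and turns the commanded pose from where the row before left it; what a row does not reach is not made up. Full scale, the value 1, is 0.2 m for a shift and 30 degrees for a turn. A row lasts 1/10 s, in which the tool goes at most 50 mm and 8.59 degrees, less where a joint would pass 70% of its speed; a pose out of reach is approached as far as the arm can. A call with a number of a shift or a turn outside -1 to 1 is refused whole. A call with a gripper value outside its range is refused whole. The fingers move at their own pace and stop on an object; FORCE is the grip in N (left out, the last holds). Time passes only in rows, so rows that do not move let the fingers close. It gives the time, the measured TCP pose, the force, the opening and the grip force at its end, in the units of the state.
- r.sense(): the state, without advancing time (a new reading comes with each control period).
- optics.get_image(name): name is "side" or "top" or "wrist"; returns the picture (480x640x3 uint8, blue, green, red); there is no depth.
- optics.get_calibration(name): a dict with "vertical_fov" (degrees; the focal length in pixels is half the picture's height over the tangent of half this angle, whatever the lens; pixels are square), "cx", "cy" (the principal point, pixels), "distortion" ([k1, k2, p1, p2, k3] as OpenCV has them; the pictures are not rectified), "origin" and "orientation" of the camera in the world. Camera axes: x right, y up, looking along -z (the intrinsics and any distortion apply to the point x, -y, -z); pixel columns grow to the right and rows downward; lengths in mm; the calibration is good to about 2 mm. A picture is of the moment at which its call begins: read the wrist's pose just before it. get_calibration takes no time and is no camera call; for the wrist camera it gives the pose at the moment of the call.
- r.finish_job(): hands the job in; it is judged then, once.
The state is a dict: "t": time; "q": joint angles; "dq": joint speeds; "tau": joint torques, N m; "ee_pos": TCP position; "eef_rot": TCP orientation; "contact_force": force on the tool from outside, world axes, zero at the start; "torque": the same for the moment, N m; "gripper_width": opening from 0.0 (shut) to 1.0 (fully open); "finger_force": force on a finger pad.
Only numpy, scipy, OpenCV 4.12 (cv2) and the standard library are available. Lean on these libraries where they do the work, as an engineer would, in place of code of your own. Each camera call takes 0.05 s, during which the arm holds its last target. There are 200 camera calls.

## Working session

There is one attempt and no reset: what is moved stays moved. The work goes in short steps, Python scripts to look and compute and a shell command to move; the robot and the scene stay as the last step left them, time stands still between calls to the robot, and variables do not carry over. Pictures are saved under pics/ and viewed, at most 12 in all, crops included, and the job is handed in when it is done.

```bash
mkdir -p pics; ls; python3 - <<'E'
from workcell import r, optics
import cv2
print(r.sense())
for n in("top","side"):
    print(n,optics.get_calibration(n)); cv2.imwrite(f"pics/{n}0.png",optics.get_image(n))
E
```

```text
pics
{'t': 0.0, 'q': array([-1.51651663e+00,  5.28477431e-01,  1.43390818e+00, -4.33806241e-06,
        1.18140258e+00, -1.78500519e-01]), 'dq': array([ 8.65911381e-04, -5.63978234e-04, -3.04922343e-05,  1.14059872e-03,
        3.24090638e-04,  6.60961915e-04]), 'tau': array([-2.70339951e-04, -4.40040135e+01, -1.76594836e+01,  6.33455906e-02,
        5.82415215e-02, -1.62336551e-04]), 'ee_pos': array([ 144.16597302, -607.42762195,  240.56280926]), 'eef_rot': array([ 9.93233620e-01,  1.16128252e-01,  6.61372585e-05, -1.09577813e-03]), 'contact_force': array([-0.05889965, -0.0933035 , -0.30040393]), 'torque': array([ 0.01758154, -0.00843552, -0.00408661]), 'finger_force': 0.0, 'gripper_width': 0.997200652724185}
top {'vertical_fov': 46.37060884399475, 'cx': 311.6242018972931, 'cy': 238.36289811000057, 'distortion': array([0.0319587, 0.       , 0.       , 0.       , 0.       ]), 'origin': array([3.45813396e+02, 2.89401357e-01, 1.32668949e+03]), 'orientation': array([ 0.05784594, -0.06306872, -0.69982648,  0.70916788])}
side {'vertical_fov': 45.13682237884809, 'cx': 327.5720137067523, 'cy': 246.1576700672117, 'distortion': array([0.02090853, 0.        , 0.        , 0.        , 0.        ]), 'origin': array([ 279.59764509,  938.42275846, 1036.13151633]), 'orientation': array([-0.05473711,  0.37898347,  0.91551472, -0.12332139])}
```

View pics/top0.png

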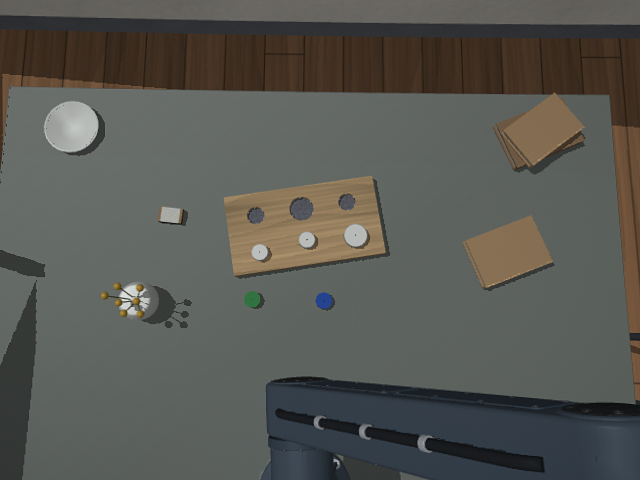

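View pics/side0.png

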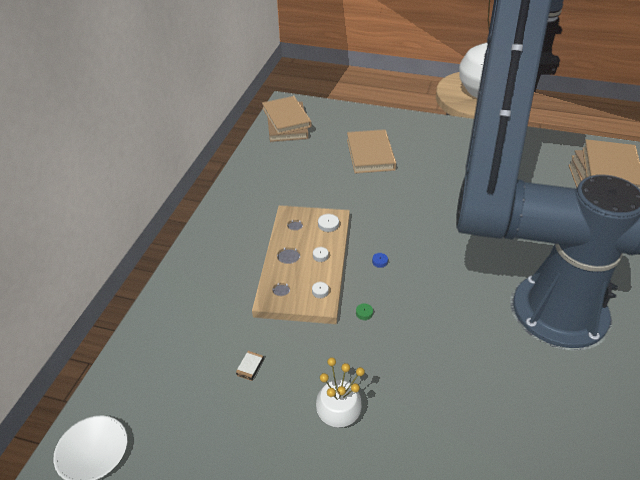

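The top view shows the small candles at (260,252) and (307,240) and the large one at (355,235). The pockets are at (256,215), (302,209) and (347,202), with the middle one the largest. Possible confusions are the green disc (253,299), the blue disc (324,301) and the white bowl (72,127). None of these is on the board, and only the three white discs on it match the description. The side view agrees.

```bash
cat > h.py <<'E'
import numpy as np, cv2
from workcell import r, optics
from scipy.spatial.transform import Rotation as R
def ray(c,px):
    f=240/np.tan(np.radians(c["vertical_fov"])/2)
    K=np.array([[f,0,c["cx"]],[0,f,c["cy"]],[0,0,1]])
    u=cv2.undistortPoints(np.array(px,float).reshape(-1,1,2),K,c["distortion"]).reshape(-1,2)
    d=np.c_[u[:,0],-u[:,1],-np.ones(len(u))]
    return R.from_quat(c["orientation"]).apply(d)
def cast(c,px,z):
    d=ray(c,px); o=np.array(c["origin"]); return (o+d*((z-o[2])/d[:,2])[:,None])[:,:2]
def contours(mask,z,c,amin,amax):
    """contours cast onto plane z -> (circle centre mm, diameter mm, pixel)"""
    out=[]
    for k in cv2.findContours(mask,cv2.RETR_EXTERNAL,cv2.CHAIN_APPROX_NONE)[0]:
        if amin<cv2.contourArea(k)<amax and len(k)>=8:
            k=cv2.convexHull(k)
            w=cast(c,k.reshape(-1,2),z).astype(np.float32)
            if len(w)<5: continue
            e=cv2.fitEllipse(w.reshape(-1,1,2)); out.append((np.round(e[0],1),np.round(e[1],1),np.round(k.reshape(-1,2).mean(0))))
    return out
E
python3 - <<'E'
from h import *
for n in("top","side"):
    c=optics.get_calibration(n); im=cv2.imread(f"pics/{n}0.png"); hsv=cv2.cvtColor(im,cv2.COLOR_BGR2HSV)
    box=(slice(170,285),slice(220,390)) if n=="top" else (slice(200,325),slice(250,355))
    m=np.zeros(im.shape[:2],np.uint8); m[box]=255
    white=cv2.inRange(hsv,(0,0,130),(180,60,255))&m
    dark=cv2.inRange(hsv,(0,0,0),(180,255,115))&m
    print(n,"white");[print(*o) for o in contours(white,40,c,60,2000)]
    oak=cv2.inRange(hsv,(5,70,90),(25,255,255))
    k=max(cv2.findContours(oak&m,cv2.RETR_EXTERNAL,cv2.CHAIN_APPROX_NONE)[0],key=cv2.contourArea)
    fill=cv2.drawContours(np.zeros_like(m),[k],-1,255,-1)
    hole=fill&~oak&~cv2.dilate(white,np.ones((5,5)))
    print("dark");[print(*o) for o in contours(hole,24,c,60,2000)]
    rc=cv2.minAreaRect(cast(c,cv2.convexHull(k).reshape(-1,2),24).astype(np.float32)); print("board",rc)
print(optics.get_calibration("wrist"))
E
```

```text
top white
[535.9 113.9] [36.9 38.1] [259. 252.]
[566.5   4.8] [37.  38.1] [306. 238.]
[ 578.7 -109.2] [52.9 53.8] [355. 235.]
dark
[625.2 127. ] [38.1 41.3] [255. 215.]
[642.9  18.3] [56.1 56.9] [302. 207.]
[660.9 -89.5] [37.4 41.3] [347. 201.]
board ((603.4322509765625, 11.027297973632812), (190.01486206054688, 359.3856201171875), 9.4847412109375)
side white
[532.9 117.5] [39.2 50.4] [318. 289.]
[563.1   9.1] [39.3 52. ] [321. 254.]
[ 575.5 -104.4] [54.9 70.4] [328. 222.]
dark
board ((600.4525146484375, 19.700439453125), (191.27845764160156, 376.99139404296875), 9.404986381530762)
{'vertical_fov': 66.06475110261421, 'cx': 316.9964923285165, 'cy': 238.27225027109057, 'distortion': array([-0.01954832,  0.        ,  0.        ,  0.        ,  0.        ]), 'origin': array([ 220.9261964 , -589.47290205,  383.93254975]), 'orientation': array([-0.11439391,  0.09138973, -0.61343091,  0.776057  ])}
```

```bash
python3 -m crank '[[[0.13,0.21,0],[0,0,-0.13],0.7],[[0.13,0.21,0],[0,0,0],0.7],[[0.13,0.21,0],[0,0,0],0.7],[[0.13,0.21,0],[0,0,0],0.7],[[0.13,0.21,0],[0,0,0],0.7],[[0.13,0.21,0],[0,0,0],0.7],[[0.13,0.21,0],[0,0,0],0.7],[[0.13,0.21,0],[0,0,0],0.7]]'; python3 -m crank '[[[0.13,0.21,0],[0,0,0],0.7],[[0.13,0.21,0],[0,0,0],0.7],[[0.13,0.21,0],[0,0,0],0.7],[[0.13,0.21,0],[0,0,0],0.7],[[0.13,0.21,0],[0,0,0],0.7],[[0.13,0.21,0],[0,0,0],0.7],[[0.05,0.07,0],[0,0,0],0.7],[[0,0,0],[0,0,0],0.7]]'
python3 - <<'E'
from h import *
s=r.sense();print(s["ee_pos"],s["t"]);c=optics.get_calibration("wrist");print(c["origin"])
im=optics.get_image("wrist");cv2.imwrite("pics/w1.png",im)
E
```

```text
t: 0.9
ee_pos: [352.7, -270.2, 241.4]
eef_rot: [0.997, 0.082, -0.0, -0.0]
contact_force: [0.5, -0.6, -0.2]
gripper_width: 0.699
finger_force: 0.0
t: 1.7
ee_pos: [519.2, -3.7, 241.2]
eef_rot: [0.996, 0.084, 0.0, -0.0]
contact_force: [-0.3, -0.9, -0.1]
gripper_width: 0.703
finger_force: 0.0
[519.17787457  -3.74396432 241.17946635] 1.7
[596.90445852   9.5095232  384.47206174]
```

View pics/w1.png

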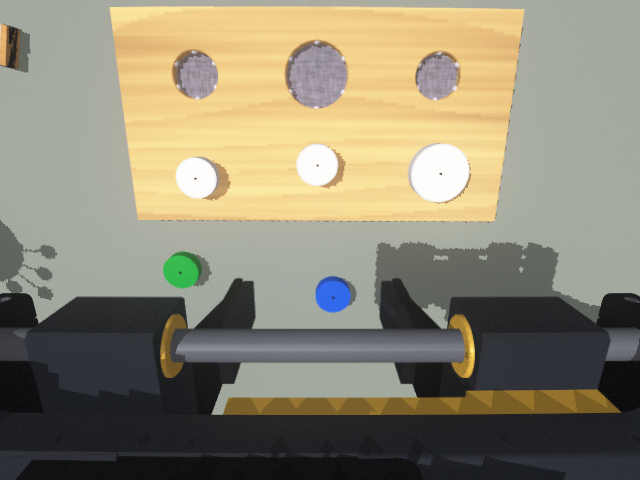

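The wrist view shows the white discs clearly at (196,178), (317,165) and (440,173), and the pockets at (195,74), (317,74) and (437,75). The green and blue discs are off the board. Next I measure from this picture.

```bash
cat >> h.py <<'E'
def wrist():
    s=r.sense(); c=optics.get_calibration("wrist"); im=optics.get_image("wrist")
    hsv=cv2.cvtColor(im,cv2.COLOR_BGR2HSV); return s,c,im,hsv
def board(c,hsv,rows=300,amin=400):
    oak=cv2.inRange(hsv,(5,45,90),(30,255,255)); oak[rows:]=0
    white=cv2.inRange(hsv,(0,0,205),(180,35,255)); white[rows:]=0
    k=max(cv2.findContours(oak,cv2.RETR_EXTERNAL,cv2.CHAIN_APPROX_NONE)[0],key=cv2.contourArea)
    fill=cv2.drawContours(np.zeros_like(oak),[cv2.convexHull(k)],-1,255,-1)
    white=cv2.morphologyEx(white&fill,cv2.MORPH_OPEN,np.ones((7,7)))
    grey=cv2.inRange(hsv,(0,0,0),(180,50,200))|cv2.inRange(hsv,(100,0,0),(160,255,255))
    hole=cv2.morphologyEx(cv2.morphologyEx(fill&grey&~cv2.dilate(white,np.ones((5,5))),cv2.MORPH_OPEN,np.ones((7,7))),cv2.MORPH_CLOSE,np.ones((9,9)))
    return contours(white,40,c,amin,30000),contours(hole,24,c,amin,30000),k
E
python3 - <<'E'
from h import *
s,c,im,hsv=wrist()
w,h,k=board(c,hsv)
print("white");[print(*o) for o in w];print("hole");[print(*o) for o in h]
print(cv2.minAreaRect(cast(c,cv2.convexHull(k).reshape(-1,2),24).astype(np.float32)))
d=R.from_quat(s["eef_rot"]).apply([1,0,0]);print(s["ee_pos"],"yaw",np.degrees(np.arctan2(d[1],d[0])))
E
```

```text
white
[533.1 113.3] [37.8 38.2] [193. 175.]
[ 575.8 -109.2] [53.7 55. ] [438. 172.]
[563.8   4.1] [37.9 38. ] [315. 162.]
hole
[658.3 -89.6] [37.3 38.5] [434.  72.]
[622.5 124.3] [36.7 38.9] [198.  72.]
[640.4  17.3] [54.  54.5] [315.  75.]
((601.7618408203125, 10.9554443359375), (191.12796020507812, 361.51422119140625), 9.443196296691895)
[518.16979959  -5.08363922 241.07137139] yaw 9.605352085136955
```

```bash
python3 -m crank '[[[0.025,0.197,0],[0,0,0],0.7],[[0.025,0.197,0],[0,0,0],0.7],[[0.025,0.197,0],[0,0,0],0.7],[[0,0,-0.24],[0,0,0],0.7],[[0,0,-0.24],[0,0,0],0.7],[[0,0,-0.24],[0,0,0],0.7],[[0,0,-0.12],[0,0,0],0.7],[[0,0,0],[0,0,0],0.7]]'
python3 - <<'E'
from h import *
s,c,im,hsv=wrist();cv2.imwrite("pics/w2.png",im)
P=[]
for i in range(10): P.append(r.sense()["ee_pos"])
print(np.mean(P,0),np.std(P,0),s["contact_force"])
E
```

```text
t: 2.6
ee_pos: [529.9, 110.4, 70.2]
eef_rot: [0.997, 0.081, -0.005, -0.0]
contact_force: [-0.2, -0.3, 0.1]
gripper_width: 0.696
finger_force: 0.0
[531.7534974  110.58668971  72.24729086] [1.13686838e-13 1.42108547e-14 0.00000000e+00] [-0.24426639 -0.27804998  0.05766212]
```

View pics/w2.png

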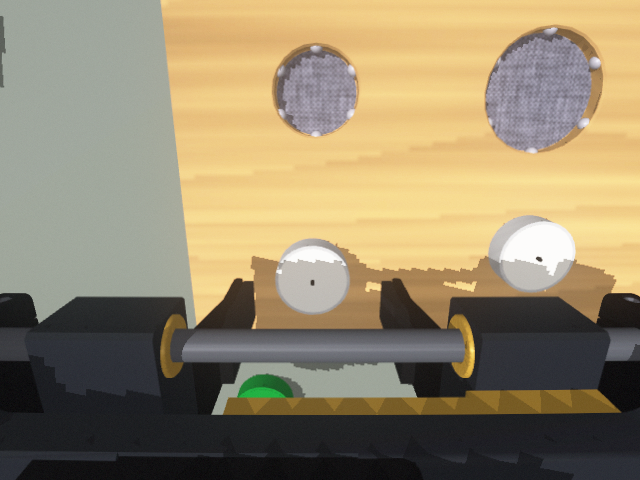

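The left small candle's wick is at (312,283), between the fingers, and its pocket is at (316,90). I'll cast both.

```bash
python3 - <<'E'
from h import *
C=[optics.get_calibration("wrist") for _ in range(1)]
c=C[0]; print(c["origin"],cast(c,[(312,283)],40),cast(c,[(316,90),(545,91)],24),r.sense()["ee_pos"])
E
```

```text
[610.25317445 123.41195566 215.11812199] [[532.7788687  113.35546994]] [[626.10147534 126.5421579 ]
 [644.21404516  16.47695648]] [531.7534974  110.58668971  72.24729086]
```

```bash
python3 -m crank '[[[0.01,0.012,-0.06],[0,0,0],0.7],[[0,0,-0.06],[0,0,0],0.7],[[0,0,0],[0,0,0],0.45],[[0,0,0],[0,0,0],0.3],[[0,0,0],[0,0,0],0.3],[[0,0,0],[0,0,0],0.3]]' 4
python3 - <<'E'
from h import *
s,c,im,hsv=wrist();cv2.imwrite("pics/w3.png",im[0:400,130:530]);print(s["ee_pos"],s["contact_force"])
E
```

```text
t: 3.25
ee_pos: [535.6, 114.5, 50.1]
eef_rot: [0.997, 0.082, 0.001, 0.0]
contact_force: [0.2, -0.5, 0.6]
gripper_width: 0.43
finger_force: 4.0
[535.5626109  114.54457877  50.10601171] [ 0.15664872 -0.4681196   0.62219576]
```

View pics/w3.png

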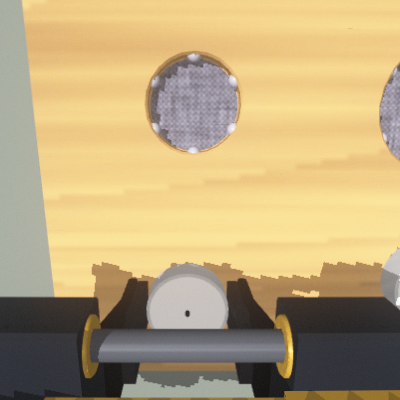

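The candle is gripped, with its wick at (317,313) in the full picture and the pocket at (323,102).

```bash
python3 - <<'E'
from h import *
c=optics.get_calibration("wrist"); a=cast(c,[(317,313)],40);b=cast(c,[(323,102)],24);print(a,b,b-a,r.sense()["ee_pos"])
E
```

```text
[[531.91466864 113.93652479]] [[623.93187788 126.61150427]] [[92.01720924 12.67497949]] [535.55685491 114.5800584   50.10333177]
```

```bash
python3 -m crank '[[[0.114,0.0157,0],[0,0,0],0.3],[[0.114,0.0157,0],[0,0,0],0.3],[[0.114,0.0157,0],[0,0,0],0.3],[[0.114,0.0157,0],[0,0,0],0.3],[[0,0,0],[0,0,0],0.3],[[0,0,0],[0,0,0],0.3]]'
python3 - <<'E'
from h import *
s,c,im,hsv=wrist();cv2.imwrite("pics/w4.png",im[200:400,180:460]);print(s["ee_pos"],s["contact_force"]);print(cast(c,[(317,313)],40))
E
```

```text
t: 3.9
ee_pos: [625.5, 127.1, 49.4]
eef_rot: [0.997, 0.082, -0.001, -0.0]
contact_force: [0.2, -0.6, 0.3]
gripper_width: 0.434
finger_force: 4.0
[625.48125582 127.06412928  49.35708342] [ 0.22573219 -0.56437816  0.33752228]
[[622.21373873 126.47961604]]
```

View pics/w4.png

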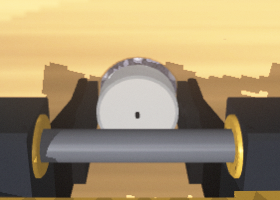

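The candle (wick at (317,315)) covers the pocket. A crescent of the far pocket rim shows at rows 257 to 265, centred sideways. I'll check the x offset from that rim.

```bash
python3 - <<'E'
from h import *
c=optics.get_calibration("wrist"); a=cast(c,[(317,315)],40)[0];b=cast(c,[(318,257)],24)[0];u=np.array([.9866,.164]);print(a,b-20.5*u-a)
E
python3 -m crank '[[[0,0,0],[0,0,0],0.5],[[0,0,0],[0,0,0],0.55],[[0,0,0],[0,0,0],0.55]]'
python3 - <<'E'
from h import *
s,c,im,hsv=wrist();cv2.imwrite("pics/w5.png",im[200:400,180:460]);print(s["ee_pos"],s["contact_force"])
E
```

```text
[620.3580593  126.30285963] [ 2.15590698 -0.12777041]
t: 4.25
ee_pos: [625.7, 127.0, 49.6]
eef_rot: [0.997, 0.082, -0.0, -0.0]
contact_force: [0.1, 0.4, -0.2]
gripper_width: 0.538
finger_force: 0.0
[625.72682221 127.00500396  49.60129413] [ 0.14649025  0.43042971 -0.21325288]
```

View pics/w5.png

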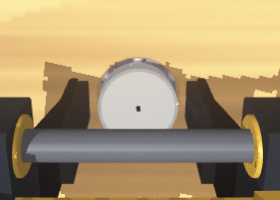

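It looks dropped: the wick moved up to (318,308) and the crescent thinned. I'll raise, close the fingers, and press from above the centre.

```bash
python3 -m crank '[[[0,0,0.1],[0,0,0],0.55],[[-0.01,0,0],[0,0,0],0],[[0,0,0],[0,0,0],0],[[0,0,0],[0,0,0],0],[[0,0,0],[0,0,0],0],[[0,0,0],[0,0,0],0],[[0,0,0],[0,0,0],0],[[0,0,0],[0,0,0],0]]'
python3 - <<'E'
from h import *
s,c,im,hsv=wrist();cv2.imwrite("pics/w6.png",im[150:400,180:460]);print(s["ee_pos"],s["gripper_width"])
w,h,k=board(c,hsv,330)
[print(*o) for o in w+h]
E
```

```text
t: 5.1
ee_pos: [624.4, 127.0, 69.3]
eef_rot: [0.997, 0.082, -0.0, -0.0]
contact_force: [-0.1, 0.4, 0.2]
gripper_width: 0.033
finger_force: 0.0
[624.35334784 127.04032333  69.31470104] 0.03302336894879511
[628.1 127.4] [32.8 34. ] [319. 268.]
[608.2  95.1] [ 30.1 113.3] [360. 304.]
[641.8  18.7] [54.1 55.5] [501. 266.]
```

View pics/w6.png

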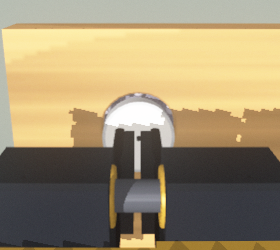

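The candle sits in pocket 0, with its wick at about (319,288) just under the closed fingertips. Pressing down in small steps.

```bash
python3 -m crank '[[[0,0,-0.05],[0,0,0],0],[[0,0,-0.015],[0,0,0],0],[[0,0,0],[0,0,0],0]]' | grep -E 'pos|force'; for i in 1; do python3 -m crank '[[[0,0,-0.01],[0,0,0],0],[[0,0,0],[0,0,0],0]]'| grep -E 'pos|contact'; done;  python3 -m crank '[[[0,0,-0.005],[0,0,0],0],[[0,0,0],[0,0,0],0]]'| grep -E 'pos|contact'
```

```text
ee_pos: [623.9, 127.1, 55.6]
contact_force: [-0.1, 0.1, 0.3]
finger_force: 0.0
ee_pos: [624.7, 127.1, 54.6]
contact_force: [0.6, -0.4, 0.6]
ee_pos: [624.8, 127.1, 54.0]
contact_force: [0.3, 0.5, 3.2]
```

```bash
python3 -m crank '[[[0,0,-0.005],[0,0,0],0],[[0,0,0],[0,0,0],0]]'| grep -E 'pos|contact'; python3 -m crank '[[[0,0,-0.005],[0,0,0],0],[[0,0,0],[0,0,0],0]]'| grep -E 'pos|contact';python3 -m crank '[[[0,0,-0.005],[0,0,0],0],[[0,0,0],[0,0,0],0]]'| grep -E 'pos|contact'
```

```text
ee_pos: [624.5, 127.1, 52.9]
contact_force: [-1.0, -0.3, 3.7]
ee_pos: [624.0, 127.0, 51.3]
contact_force: [-0.7, -0.6, 1.8]
ee_pos: [623.8, 126.9, 50.5]
contact_force: [-2.5, -0.1, 4.0]
```

```bash
python3 -m crank '[[[0,0,-0.005],[0,0,0],0],[[0,0,0],[0,0,0],0]]'| grep -E 'pos|contact'; python3 -m crank '[[[0,0,-0.005],[0,0,0],0],[[0,0,0],[0,0,0],0]]'| grep -E 'pos|contact'
```

```text
ee_pos: [623.8, 126.9, 50.4]
contact_force: [-3.4, -1.1, 8.9]
ee_pos: [623.8, 126.9, 50.4]
contact_force: [-4.6, -0.9, 14.2]
```

Force rose to 14 N with no further motion at z = 50.4, so the first candle is home. Next is the middle small candle.

```bash
python3 -m crank '[[[0,0,0.15],[0,0,0],0],[[0,0,0.2],[0,0,0],0.3],[[-0.075,-0.153,0],[0,0,0],0.7],[[-0.075,-0.153,0],[0,0,0],0.7],[[-0.075,-0.153,0],[0,0,0],0.7],[[-0.075,-0.153,0],[0,0,0],0.7],[[0,0,-0.1],[0,0,0],0.7],[[0,0,-0.1],[0,0,0],0.7]]'
python3 -m crank '[[[0,0,0],[0,0,0],0.7],[[0,0,0],[0,0,0],0.7]]'
cat >> h.py <<'E'
def wick(im,c,z=40,roi=(240,330,270,370)):
    """dark small blob inside the white/grey disc near the fingers"""
    y0,y1,x0,x1=roi; g=cv2.cvtColor(im,cv2.COLOR_BGR2GRAY)[y0:y1,x0:x1]
    bh=cv2.morphologyEx(g,cv2.MORPH_BLACKHAT,np.ones((11,11))); _,m=cv2.threshold(bh,60,255,cv2.THRESH_BINARY)
    n,_,st,ce=cv2.connectedComponentsWithStats(m)
    return [(np.round(ce[i]+[x0,y0],1),int(st[i,4]),np.round(cast(c,[ce[i]+[x0,y0]],z)[0],1)) for i in range(1,n) if 5<st[i,4]<80]
E
python3 - <<'E'
from h import *
s,c,im,hsv=wrist();cv2.imwrite("pics/w7.png",im);print(s["ee_pos"],s["contact_force"],wick(im,c))
w,h,k=board(c,hsv,330)
[print(*o) for o in w+h]
E
```

```text
t: 7.65
ee_pos: [564.7, 3.3, 78.4]
eef_rot: [0.997, 0.081, 0.001, 0.0]
contact_force: [-0.2, -1.1, -0.4]
gripper_width: 0.56
finger_force: 0.0
t: 7.85
ee_pos: [564.3, 4.7, 78.1]
eef_rot: [0.997, 0.082, -0.0, -0.0]
contact_force: [0.3, 0.2, 0.7]
gripper_width: 0.678
finger_force: 0.0
[564.27781906   4.72776059  78.11095586] [0.33030831 0.22954475 0.72769649] [(array([275.7, 258.3]), 16, array([573.5,  28.1])), (array([284.2, 265.4]), 9, array([570.3,  23.2])), (array([318., 284.]), 15, array([562.8,   3.9]))]
[ 594.9 -107.9] [14.6 30.3] [539. 257.]
[623.6 120.9] [36.1 36.3] [ 95. 131.]
[555.5   2.5] [38.4 41.4] [321. 291.]
[ 568.6 -114.3] [55.7 94.7] [525. 286.]
[658.9 -90. ] [39.3 39.7] [514. 126.]
[641.1  17.6] [54.1 54.5] [320. 126.]
```

```bash
python3 -m crank '[[[-0.006,-0.002,-0.075],[0,0,0],0.7],[[0,0,-0.075],[0,0,0],0.7],[[0,0,0],[0,0,0],0.45],[[0,0,0],[0,0,0],0.3],[[0,0,0],[0,0,0],0.3],[[0,0,0],[0,0,0],0.3],[[0,0,0],[0,0,0],0.3]]' 4
python3 - <<'E'
from h import *
s,c,im,hsv=wrist();cv2.imwrite("pics/w8.png",im);print(s["ee_pos"],s["contact_force"],wick(im,c,40,(290,328,290,350)))
w,h,k=board(c,hsv,290)
[print(*o) for o in h]
E
```

```text
t: 8.6
ee_pos: [564.0, 4.2, 49.5]
eef_rot: [0.997, 0.082, 0.001, 0.0]
contact_force: [0.1, 0.4, 3.5]
gripper_width: 0.436
finger_force: 4.0
[563.98419884   4.2042387   49.47919501] [0.09337172 0.41855226 3.47278674] [(array([317. , 309.2]), 29, array([562.6,   4. ]))]
[568.8   4.7] [23.9 34.3] [326. 272.]
[ 590.9 -101.3] [14.2 34. ] [531. 270.]
[624.9 110.2] [ 9.2 23.8] [107. 127.]
[658.8 -90.1] [39.6 39.9] [549. 128.]
[641.   17.5] [53.8 54.3] [318. 125.]
```

```bash
python3 -m crank '[[[0.121,-0.1175,0],[0,0,0],0.3],[[0.121,-0.1175,0],[0,0,0],0.3],[[0.121,-0.1175,0],[0,0,0],0.3],[[0.121,-0.1175,0],[0,0,0],0.3],[[0,0,0],[0,0,0],0.3],[[0,0,0],[0,0,0],0.3]]'
python3 - <<'E'
from h import *
s,c,im,hsv=wrist();cv2.imwrite("pics/w9.png",im[200:400,180:460]);print(s["ee_pos"],s["contact_force"],wick(im,c,40,(290,328,290,350)))
E
```

```text
t: 9.25
ee_pos: [659.6, -90.2, 48.2]
eef_rot: [0.997, 0.082, -0.0, -0.0]
contact_force: [-0.8, 1.3, -0.1]
gripper_width: 0.434
finger_force: 4.0
[659.64995151 -90.19891941  48.2332743 ] [-0.76617646  1.25652563 -0.13810882] [(array([316.6, 310.9]), 25, array([658. , -90.3]))]
```

View pics/w9.png

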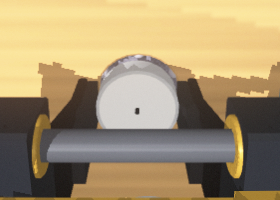

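The candle (wick at (317,311)) is over pocket 2, with a slim crescent of the far rim showing at row 254. Releasing, then preparing to press.

```bash
python3 -m crank '[[[0,0,0],[0,0,0],0.5],[[0,0,0],[0,0,0],0.55],[[0,0,0],[0,0,0],0.55]]' | grep pos
python3 - <<'E'
from h import *
s,c,im,hsv=wrist();print(s["ee_pos"],s["contact_force"],wick(im,c,35,(280,328,290,350)));cv2.imwrite("pics/w10.png",im[200:400,180:460])
E
python3 -m crank '[[[0,0,0.1],[0,0,0],0.55],[[0,0,0],[0,0,0],0],[[0,0,0],[0,0,0],0],[[0,0,0],[0,0,0],0],[[0,0,0],[0,0,0],0],[[0,0,0],[0,0,0],0],[[0,0,0],[0,0,0],0],[[0,0,0],[0,0,0],0]]'| grep pos
python3 -m crank '[[[0,0,-0.05],[0,0,0],0],[[0,0,-0.01],[0,0,0],0],[[0,0,0],[0,0,0],0]]' | grep -E 'pos|contact'
```

```text
ee_pos: [659.5, -88.9, 48.6]
[659.46642218 -88.91663086  48.60826756] [-0.25588386  0.16016848  0.23548301] [(array([323. , 303.7]), 23, array([659.2, -91.8]))]
ee_pos: [659.9, -89.7, 68.3]
ee_pos: [659.7, -89.7, 55.8]
contact_force: [0.4, 0.3, -0.2]
```

The wick moved up 7 px as before, so this candle has dropped onto its catches. Pressing now.

```bash
f(){ grep -E 'pos|contact'; }; python3 -m crank '[[[0,0,-0.01],[0,0,0],0],[[0,0,0],[0,0,0],0]]'|f; python3 -m crank '[[[0,0,-0.005],[0,0,0],0],[[0,0,0],[0,0,0],0]]'|f;python3 -m crank '[[[0,0,-0.005],[0,0,0],0],[[0,0,0],[0,0,0],0]]'|f;python3 -m crank '[[[0,0,-0.005],[0,0,0],0],[[0,0,0],[0,0,0],0]]'|f
```

```text
ee_pos: [659.9, -89.9, 54.5]
contact_force: [-0.5, 0.1, -0.0]
ee_pos: [659.9, -89.7, 53.9]
contact_force: [-1.6, -0.6, 3.2]
ee_pos: [659.8, -89.5, 53.0]
contact_force: [-2.3, 0.2, 5.8]
ee_pos: [660.0, -89.3, 51.9]
contact_force: [-1.2, 1.7, 3.0]
```

```bash
f(){ grep -E 'pos|contact'; }; python3 -m crank '[[[0,0,-0.005],[0,0,0],0],[[0,0,0],[0,0,0],0]]'|f;python3 -m crank '[[[0,0,-0.005],[0,0,0],0],[[0,0,0],[0,0,0],0]]'|f
```

```text
ee_pos: [660.0, -89.2, 50.5]
contact_force: [-0.5, 1.7, 3.2]
ee_pos: [660.0, -89.2, 50.5]
contact_force: [-2.8, 2.8, 9.6]
```

```bash
python3 -m crank '[[[0,0,-0.005],[0,0,0],0],[[0,0,0],[0,0,0],0]]'|grep -E 'pos|contact'; python3 -m crank '[[[0,0,0.15],[0,0,0],0],[[0,0,0.2],[0,0,0],0.3],[[-0.2,-0.05,0],[0,0,0],0.9],[[-0.2,-0.05,0],[0,0,0],0.9],[[-0.02,0,0],[0,0,0],0.9],[[0,0,-0.1],[0,0,0],0.9],[[0,0,-0.1],[0,0,0],0.9],[[0,0,0],[0,0,0],0.9]]'
python3 -m crank '[[[0,0,0],[0,0,0],0.9],[[0,0,0],[0,0,0],0.9],[[0,0,0],[0,0,0],0.9]]'
python3 - <<'E'
from h import *
s,c,im,hsv=wrist();cv2.imwrite("pics/w11.png",im);print(s["ee_pos"],s["contact_force"],wick(im,c,40,(260,328,290,360)))
w,h,k=board(c,hsv,330)
[print(*o) for o in w+h]
E
```

```text
ee_pos: [660.0, -89.2, 50.4]
contact_force: [-3.5, 3.1, 13.8]
t: 12.95
ee_pos: [574.8, -109.6, 76.0]
eef_rot: [0.997, 0.082, -0.002, -0.001]
contact_force: [-0.9, -0.0, -0.3]
gripper_width: 0.56
finger_force: 0.0
t: 13.25
ee_pos: [576.9, -110.0, 79.4]
eef_rot: [0.997, 0.082, 0.001, 0.0]
contact_force: [-0.4, -0.9, 0.3]
gripper_width: 0.83
finger_force: 0.0
[ 576.8935238  -110.01302855   79.37323938] [-0.41313997 -0.94851297  0.2536887 ] [(array([316., 284.]), 15, array([ 574.8, -109.9]))]
[ 585.5 -108.1] [32.7 47.7] [316. 252.]
[659.1 -91. ] [36.1 36.3] [307. 113.]
[ 562.3 -111.3] [44.5 57.9] [318. 305.]
[641.4  16.5] [55.  55.7] [115. 121.]
```

View pics/w11.png

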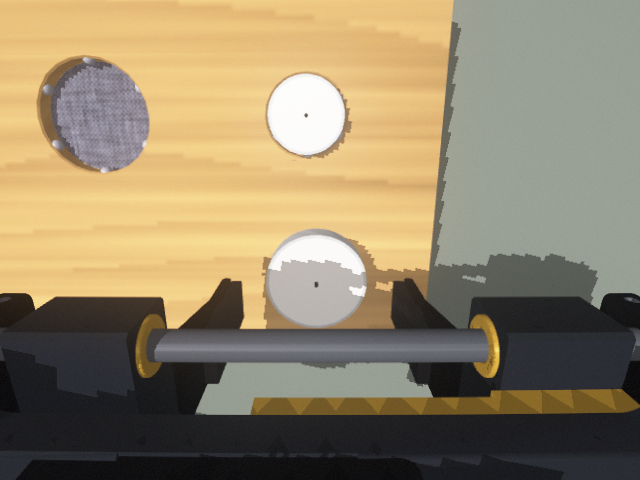

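The second small candle sits flat and low in its pocket at (306,115). The large candle's wick is at (316,284), centred between the fingers.

```bash
python3 -m crank '[[[-0.006,0,-0.075],[0,0,0],0.9],[[0,0,-0.075],[0,0,0],0.9],[[0,0,0],[0,0,0],0.65],[[0,0,0],[0,0,0],0.5],[[0,0,0],[0,0,0],0.5],[[0,0,0],[0,0,0],0.5],[[0,0,0],[0,0,0],0.5]]' 4
python3 - <<'E'
from h import *
s,c,im,hsv=wrist();cv2.imwrite("pics/w12.png",im);print(s["ee_pos"],s["contact_force"],wick(im,c,40,(285,328,290,350)))
w,h,k=board(c,hsv,290)
[print(*o) for o in h]
E
```

```text
t: 14.0
ee_pos: [575.2, -109.9, 49.0]
eef_rot: [0.997, 0.082, 0.001, 0.0]
contact_force: [0.8, -0.1, 0.4]
gripper_width: 0.62
finger_force: 4.0
[ 575.20545766 -109.8864195    49.04350128] [ 0.81910456 -0.12425631  0.39555279] [(array([317. , 308.4]), 27, array([ 574.5, -110.1]))]
[ 577.1 -102.5] [21.2 41.3] [291. 277.]
[640.8  16.1] [54.  56.2] [ 83. 112.]
```

```bash
python3 -m crank '[[[0.025,0.156,0],[0,0,0],0.5],[[0.025,0.157,0],[0,0,0],0.5],[[0.095,0.108,0],[0,0,0],0.5],[[0.095,0.108,0],[0,0,0],0.5],[[0.095,0.108,0],[0,0,0],0.5],[[0,0,0],[0,0,0],0.5],[[0,0,0],[0,0,0],0.5]]'
python3 - <<'E'
from h import *
s,c,im,hsv=wrist();cv2.imwrite("pics/w13.png",im[200:400,180:460]);print(s["ee_pos"],s["contact_force"],wick(im,c,40,(285,328,290,350)))
E
python3 -m crank '[[[0,0,0],[0,0,0],0.7],[[0,0,0],[0,0,0],0.75],[[0,0,0],[0,0,0],0.75]]' | grep pos
python3 - <<'E'
from h import *
s,c,im,hsv=wrist();print(s["ee_pos"],s["contact_force"],wick(im,c,35,(275,328,290,350)))
a=cv2.imread("pics/w13.png");cv2.imwrite("pics/w14.png",np.hstack([a,im[200:400,180:460]]))
E
```

```text
t: 14.75
ee_pos: [641.5, 18.1, 48.5]
eef_rot: [0.997, 0.083, -0.0, 0.0]
contact_force: [-0.3, -0.2, -0.7]
gripper_width: 0.618
finger_force: 4.0
[641.53381912  18.14637759  48.45604627] [-0.29576788 -0.18037633 -0.72649439] [(array([317. , 309.4]), 27, array([640.6,  18. ]))]
ee_pos: [641.4, 16.9, 48.6]
[641.44555377  16.87209427  48.61259004] [-0.37981111 -0.19264399  0.31910685] [(array([315.5, 305. ]), 24, array([639.9,  17.3]))]
```

View pics/w14.png

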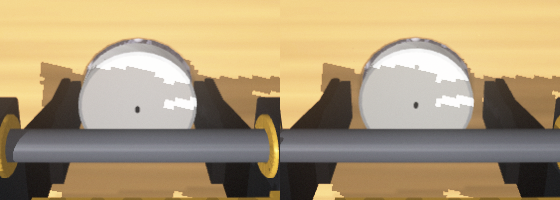

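After release (right half) the disc is slightly smaller and its wick rose to (316,305), so the large candle has dropped onto its catches. Pressing it.

```bash
f(){ grep -E 'pos|contact'; }; python3 -m crank '[[[0,0,0.1],[0,0,0],0.75],[[0,0,0],[0,0,0],0],[[0,0,0],[0,0,0],0],[[0,0,0],[0,0,0],0],[[0,0,0],[0,0,0],0],[[0,0,0],[0,0,0],0],[[0,0,0],[0,0,0],0],[[0,0,0],[0,0,0],0]]'| f
python3 -m crank '[[[0,0,0],[0,0,0],0],[[0,0,-0.05],[0,0,0],0],[[0,0,-0.01],[0,0,0],0],[[0,0,0],[0,0,0],0]]' | f
python3 -m crank '[[[0,0,-0.01],[0,0,0],0],[[0,0,0],[0,0,0],0]]'|f; python3 -m crank '[[[0,0,-0.005],[0,0,0],0],[[0,0,0],[0,0,0],0]]'|f;python3 -m crank '[[[0,0,-0.005],[0,0,0],0],[[0,0,0],[0,0,0],0]]'|f
```

```text
ee_pos: [641.7, 17.7, 68.3]
contact_force: [-0.4, -0.0, -0.0]
ee_pos: [641.1, 17.7, 55.5]
contact_force: [0.6, 0.4, -0.6]
ee_pos: [641.9, 17.6, 54.5]
contact_force: [-0.2, 0.5, 0.5]
ee_pos: [642.2, 17.7, 54.0]
contact_force: [-0.7, 0.7, 2.4]
ee_pos: [642.3, 17.7, 53.1]
contact_force: [0.2, 0.7, 4.1]
```

```bash
f(){ grep -E 'pos|contact'; };python3 -m crank '[[[0,0,-0.005],[0,0,0],0],[[0,0,0],[0,0,0],0]]'|f;python3 -m crank '[[[0,0,-0.005],[0,0,0],0],[[0,0,0],[0,0,0],0]]'|f
```

```text
ee_pos: [641.8, 17.5, 51.6]
contact_force: [0.4, -0.4, 1.7]
ee_pos: [641.8, 17.4, 50.5]
contact_force: [-0.9, -0.2, 3.6]
```

Next come two more small steps to confirm the floor, then retract and look at the whole board.

```bash
f(){ grep -E 'pos|contact|^t'; };python3 -m crank '[[[0,0,-0.005],[0,0,0],0],[[0,0,0],[0,0,0],0]]'|f;python3 -m crank '[[[0,0,-0.005],[0,0,0],0],[[0,0,0],[0,0,0],0]]'|f
python3 -m crank '[[[0,0,0.1],[0,0,0],0],[[-0.1,0,0.22],[0,0,0],0],[[-0.1,0,0.22],[0,0,0],0],[[-0.22,-0.05,0.1],[0,0,0],0],[[-0.22,-0.05,0.1],[0,0,0],0],[[0,0,0],[0,0,0],0],[[0,0,0],[0,0,0],0]]'|f
python3 - <<'E'
from h import *
s,c,im,hsv=wrist();cv2.imwrite("pics/w15.png",im)
w=cv2.morphologyEx(cv2.inRange(hsv,(0,0,205),(180,35,255)),cv2.MORPH_OPEN,np.ones((5,5)));w[260:]=0
o=sorted(contours(w,31,c,300,8000),key=lambda a:a[0][1]);[print(*a) for a in o]
E
```

```text
t: 17.55
ee_pos: [641.7, 17.5, 50.4]
contact_force: [-2.0, 0.2, 8.6]
t: 17.75
ee_pos: [641.8, 17.4, 50.4]
contact_force: [-3.5, -0.5, 14.0]
t: 18.45
ee_pos: [513.4, -2.4, 196.9]
contact_force: [-0.4, -0.1, 0.5]
[659.5 -90.5] [37.9 38.6] [459.  59.]
[640.7  17.2] [54.  54.4] [323.  57.]
[622.8 125.9] [38.1 38.3] [176.  57.]
```

View pics/w15.png

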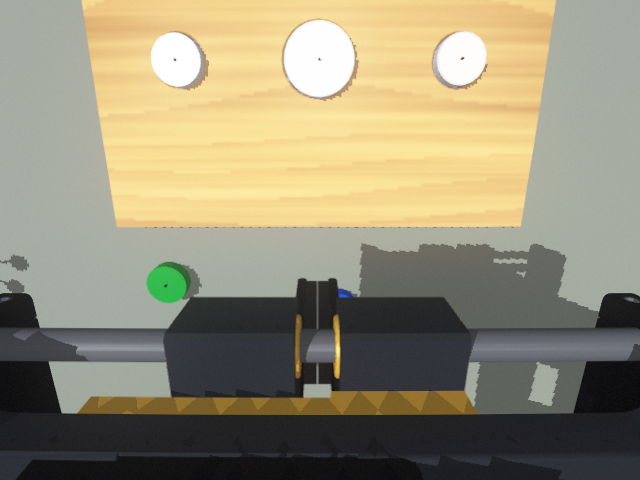

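The three candles sit level in their pockets at (176,59), (320,58) and (460,59). Their diameters fit the home height and their spacing matches the pockets. The robot is clear of everything, so I'm handing in.

```bash
python3 -c "
from workcell import r
print(r.finish_job())"
```

```text
the job is handed in; nothing more can be done
None
```

All three candles are pressed home in their matching pockets and the job is handed in. It took about 18.5 s, the vase, book and matchbox were never approached, and no verdict came back. I moved each candle with a light 4 N side grip, dragging it along the deck rather than pushing it freely.

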